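# Open up a carburettor for a look through its bore

### The job

Open up the carburettor on the bench so that one can look straight through its bore. First push the choke lever (the short one, by the trumpet mouth) fully open, where it stays; then push the sprung throttle lever (the long one, by the flat round flange) fully open and finish while still holding it there with a finger. Both levers open clockwise as seen from above; only push them, do not lift or shove the carburettor along the bench, and leave the things around it alone.

Things in the scene. Friction and masses are not known exactly. Their poses are not given: they have to be found in the camera images.
- carburettor: Aluminium carburettor on a dark steel base plate 150 x 200 x 12 mm, standing loose (4 kg). Origin: centre of the plate's underside, z up. Its bore, a tube 68 mm wide at 78 mm height, runs along y: flared trumpet (92 mm wide) at +y, out to 130 mm; flat round flange (94 mm wide) at -y, out to 95 mm. Its top is at 112 mm (126 mm at the shaft bosses); two flat levers turn above it on upright shafts.
- choke_pivot (a point): Point on the choke lever's upright turning axis, 150 mm above the bench, at (0, 55) mm in the carburettor's x, y. The hub below it is 22 mm wide and its top is at 138 mm.
- choke_tab (a point): On the choke lever's upright flat steel tab, 46 mm from the axis, 150 mm above the bench. Tab: 18 mm long radially, 6 mm thick, top at 162 mm; its flat arm (14 mm wide) lies at 128 to 134 mm. It is on the carburettor's +x side: at joint 0 it points 0.7 rad from +x towards +y, fully open 0.7 rad from +x towards -y, so the face towards the trumpet is pushed.
- choke (a joint): Choke lever angle, rad: 0 shut, 1.4 fully open (end stop), growing clockwise from above; starts between 0 and 0.5. Stiff, it stays where it is left; about 1.5 N at the tab moves it.
- throttle_pivot (a point): Point on the throttle lever's upright turning axis, 150 mm above the bench, at (0, -55) mm in the carburettor's x, y. The hub with its return spring is 29 mm wide and its top is at 149 mm.
- throttle_stud (a point): On the throttle lever's upright round steel stud, 60 mm from the axis, 150 mm above the bench. Stud: 10 mm thick, with a 16 mm ball on top (to 170 mm); its flat arm (12 mm wide) lies at 128 to 134 mm. It is on the carburettor's -x side: at joint 0 it points 0.7 rad from -x towards -y, fully open 0.7 rad from -x towards +y, so the side towards the flange is pushed.
- throttle (a joint): Throttle lever angle, rad: 0 shut, 1.4 fully open (end stop), growing clockwise from above. A spring shuts it when let go: about 0.5 N at the stud when shut, 3 N when fully open.
- jar_mid (a point): Bystander: amber glass jar with a steel cap, 52 mm wide, 70 mm tall; point half-way up.
- carton_mid (a point): Bystander: closed cardboard carton 60 x 90 x 40 mm with a paper band; point at its centre.
- horn_mid (a point): Bystander: brass horn standing bell down, 76 mm wide at the foot, 18 mm at the top, 100 mm tall; point half-way up.
- spanner: Bystander: steel spanner 150 mm long lying flat along its x.

How it is judged:
On the way, in this order (a step that is already met when the one before it is completed fails the run):
1. the choke lever is pushed fully open while the throttle is still shut (value of joint choke above 1.22 rad and value of joint throttle below 0.3 rad), for 0.2 s.
2. the throttle lever is pushed fully open by a finger (value of joint throttle above 1.22 rad and contact force between the fingers and throttle above 0.5 N), for 0.2 s.
At the end, for the whole second after the job is handed in: The choke is open (joint above 1.22 of 1.4 rad) and the throttle is held open at rest (above 1.22 of 1.4 rad) by a finger pressing on its lever with more than 0.5 N; the carburettor stands upright, both its pivots within 15 mm of where they were, and the bystanders within 20 mm (all of step 2 and value of joint choke above 1.22 rad and velocity of joint throttle below 0.1 rad/s and distance of each of choke_pivot, throttle_pivot from where it was at the start of the episode below 0.015 m and angle between carburettor's own z axis and vertical below 0.05 rad and distance of each of jar_mid, carton_mid, horn_mid, spanner from where it was at the start of the episode below 0.02 m); the arm keeps its last pose, push and grip.
It fails at once if the throttle is opened before the choke is open (value of joint throttle above 0.4 rad and value of joint choke below 1.2 rad).
It fails at once if the carburettor is shoved, lifted or tipped (distance of any of choke_pivot, throttle_pivot from where it was at the start of the episode above 0.015 m or angle between carburettor's own z axis and vertical above 0.08 rad).
It fails at once if a thing around the carburettor is moved or lifted (distance of any of jar_mid, carton_mid, horn_mid, spanner from where it was at the start of the episode above 0.02 m).
It also fails if it takes over 51 s, if anything falls off the work surface, if the arm or the gripper's body presses on something with over 40 N, if the wrist force passes 120 N, or if a joint passes its speed limit or range.

### The arm

A 6-joint arm with a two-finger parallel gripper is mounted at the origin on the work surface. World frame = base frame: x ahead of the robot, y to its left, z up, the work surface at z = 0. Lengths are in m, angles in rad, forces in N, time in s.
With the tool pointing down it reaches from about 0.325 to 0.9 m from the base axis. Payload 3.5 kg.
Tool frame: the origin (TCP) lies between the finger pads; the fingertips stand 14 mm ahead of it and the grasp point (between the pads) lies 5 mm behind it; z points along the fingers, y is the direction in which the jaws open and shut (so a half turn about z gives the same grasp; the last joint's range is limited). The gripper opens to 85 mm and grips with 20 to 120 N. Pads are 22 mm wide; open, the fingers measure 114 mm over their backs; the gripper's body (76 mm by 85 mm) begins 54 mm behind the grasp point. The pads swing forward as they close: fully open they stand 13 mm farther back than shut.
Start: joints at [-1.314, 0.276, -0.026, 1.268, 0, 1.467], TCP at [0.22, -0.585, 0.245] pointing down, gripper open.
Joint ranges: [-3.12, 3.12], [-0.85, 1.88], [-1.08, 1.24], [-1.95, 2.15], [-1.57, 1.53], [-3.14, 3.14]. Speed limits (rad/s): [2.57, 2.57, 3.14, 3.14, 3.14, 3.14].

### API

Orientations are given as a unit quaternion [w, x, y, z].
In Python, from rig import bot gives the robot as it stands.
- The arm moves only by the tool carry_out, never from a script. Its argument "deltas" is one flat list of numbers, 6 for each row, row after row: the shift along the tool's x, y, z in m, then the turn, a rotation vector about the tool's x, y, z in degrees. In form: [tx, ty, tz, ax, ay, az, tx, ty, tz, ax, ay, az, ...]. A call has 1 to 12 rows; each row shifts and turns the commanded pose from where the row before left it, along the tool's axes as they then stand; what a row does not reach is not made up. A row lasts 1/12 s, in which the tool goes at most 41.7 mm and 7.16 degrees, less where a joint would pass 70% of its speed; a pose out of reach is approached as far as the arm can. A call with a gripper value outside its range is refused whole. "fingers" is the finger opening in m, from 0 to 0.0854, set as the call begins (left out, the last holds). The fingers move at their own pace and stop on an object; "force" is the grip in N (left out, the last holds). Time passes only in rows, so rows that do not move let the fingers close. It gives the time, the measured TCP pose, the force and the opening at its end, in the units of the state.
- bot.observe(): the state, without advancing time (a new reading comes with each control period).
- bot.grab_frame(name): name is "side" or "top"; returns a dict with "pixels" (420x560x3 uint8, red, green, blue), "vertical_fov" (degrees; the focal length in pixels is half the picture's height over the tangent of half this angle, whatever the lens; pixels are square), "cx", "cy" (the principal point, pixels), "rvec" (rotation vector, rad) and "tvec" (3), from world to camera coordinates, as OpenCV has them. Camera axes: x right, y down, z forward; pixel columns grow to the right and rows downward; lengths in m; the calibration is good to about 2 mm. A picture is of the moment at which its call begins. There is no depth.
- bot.job_done(): hands the job in, once; it reports no verdict.
The state is a dict: "time_s": time; "qpos": joint angles; "dq": joint speeds; "tau": joint torques, N m; "position": TCP position; "tcp_rot": TCP orientation; "wrist_force": force on the tool from outside, world axes, zero at the start; "ft_torque": the same for the moment, N m; "width": opening from 0.0 (shut) to 1.0 (fully open).
Only numpy, scipy, OpenCV 4.12 (cv2) and the standard library are available. Lean on these libraries where they do the work, as an engineer would, in place of code of your own. Each camera call takes 0.05 s, during which the arm holds its last target. There are 200 camera calls.

## Working session

There is one attempt and no reset: what is moved stays moved. The work goes in short steps, Python scripts to look and compute and a tool call to move; the robot and the scene stay as the last step left them, time stands still between calls to the robot, and variables do not carry over. Pictures are saved under pics/ and viewed, about 8 in all and at most 12, crops included, and the job is handed in when it is done.

Besides the shell and the picture viewer there is one more tool, called after ">>>" as name(argument=value, ...) on one line, values as JSON. carry_out: Moves the arm, as the interface text tells. Its arguments: {"type":"object","properties":{"deltas":{"type":"array"},"fingers":{"type":"number"},"force":{"type":"number"}},"required":["deltas"]}

```bash
mkdir -p pics && python3 - <<'E'
from rig import bot
import cv2,json,pickle
s=bot.observe();print(s)
for n in("top","side"):
    f=bot.grab_frame(n);pickle.dump(f,open(f"{n}0.pkl","wb"))
    print(n,{k:v for k,v in f.items() if k!="pixels"})
    cv2.imwrite(f"pics/{n}0.png",cv2.resize(f["pixels"][:,:,::-1],(800,600),interpolation=cv2.INTER_CUBIC))
E
```

```text
{'time_s': 0.0, 'qpos': array([-1.31437618e+00,  2.77096639e-01, -2.79089480e-02,  1.26797634e+00,
       -7.54389005e-06,  1.46742696e+00]), 'dq': array([ 0.00081463, -0.00227138,  0.00043498, -0.00158997,  0.00053572,
       -0.00015757]), 'tau': array([-8.33778195e-04, -4.45509446e+01,  2.95202672e+01,  1.64422486e-02,
       -3.43913928e-05,  1.45121282e-05]), 'position': array([ 0.21986319, -0.58424817,  0.244169  ]), 'tcp_rot': array([-1.08931582e-03,  9.83861941e-01,  1.78925926e-01, -8.73064397e-05]), 'wrist_force': array([-0.09304376, -0.40574177,  0.3334471 ]), 'ft_torque': array([0.01694815, 0.01243808, 0.01359138]), 'width': 1.0011139269711484}
top {'vertical_fov': 52.75408031260019, 'cx': 278.62491797412383, 'cy': 211.37415183543234, 'rvec': array([ 2.12696777, -2.1502702 ,  0.21741986]), 'tvec': array([0.06581981, 0.58040108, 0.95241819])}
side {'vertical_fov': 56.87696618714819, 'cx': 277.3203982688105, 'cy': 207.82589167663545, 'rvec': array([ 0.32794625, -2.74097063,  1.29212109]), 'tvec': array([0.56764003, 0.13803393, 0.71693937])}
```

View pics/top0.png

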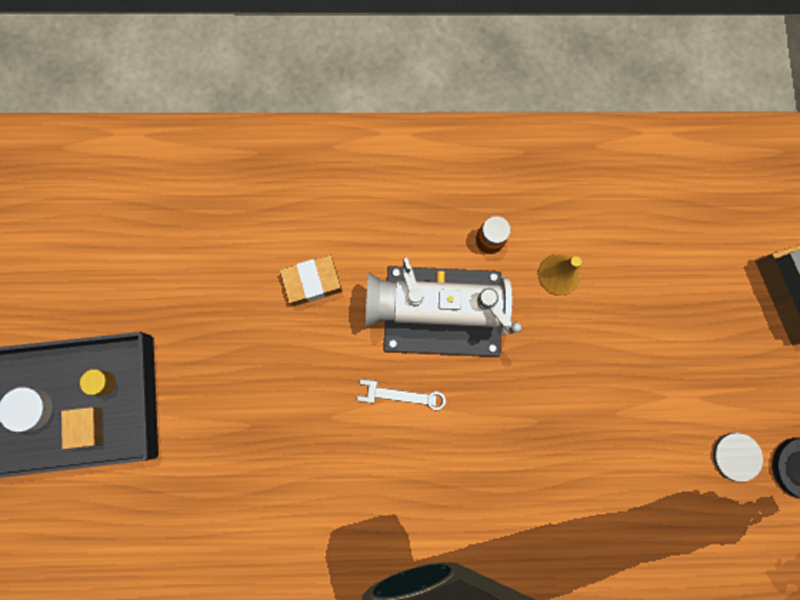

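View pics/side0.png

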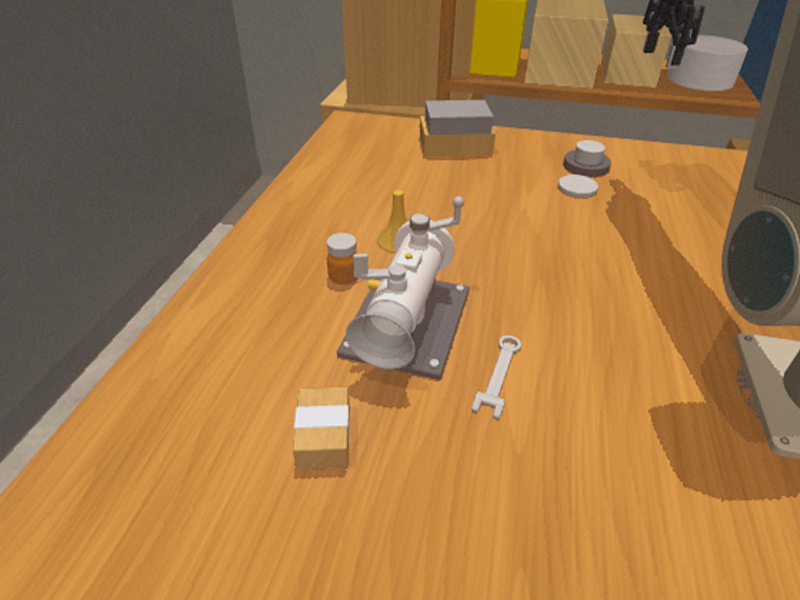

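The top view shows the carburettor with the trumpet at left (375,298) and the flange at right (510,303). The choke tab is at (407,264) and the throttle ball at (516,328). The side view agrees, with the tab at (361,265) and the ball at (458,202). Next I'll zoom in for precise pixels.

```bash
python3 - <<'E'
import cv2,pickle
for n,(x,y,w,h) in {"top":(245,165,130,97),"side":(225,125,130,140)}.items():
    p=pickle.load(open(f"{n}0.pkl","rb"))["pixels"][y:y+h,x:x+w,::-1]
    k=6 if n=="top" else 4
    cv2.imwrite(f"pics/{n}0c.png",cv2.resize(p,None,fx=k,fy=k,interpolation=cv2.INTER_CUBIC))
E
```

```text
(no output)
```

View pics/top0c.png

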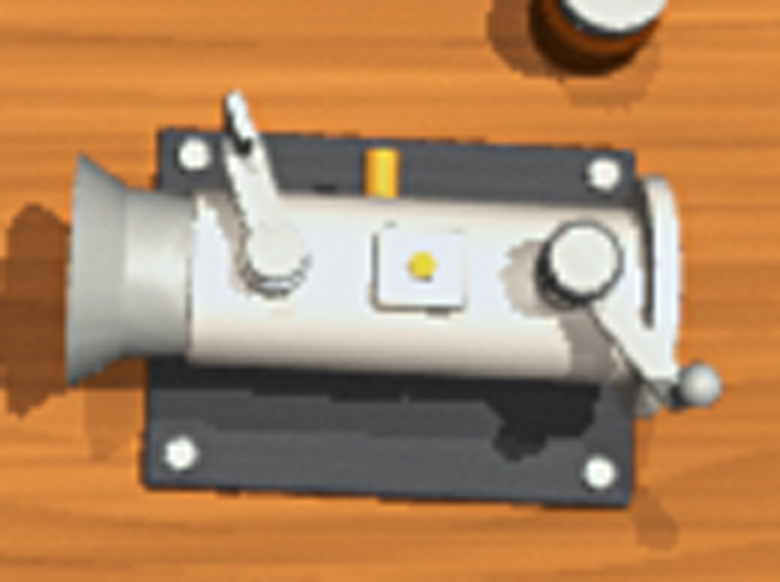

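View pics/side0c.png

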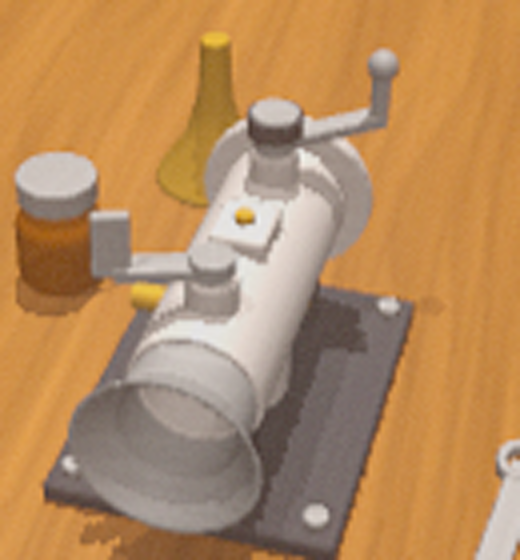

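Top crop (6x, offset 245,165):
- Plate corners at (160,130), (635,150), (632,505) and (145,487).
- Choke hub at (275,252) and throttle hub at (584,258).
- Ball at (700,384) and tab top at about (236,108).

Side crop (4x, offset 225,125):
- Choke hub at (212,257) and throttle hub at (276,110).
- Ball at (383,64) and tab centre at (110,245).
- Plate corners at (47,490), (335,550) and (412,305).

Next I'll fit the pose from these.

```bash
cat > geo.py <<'E'
import numpy as np,cv2,pickle
from scipy.optimize import least_squares
def proj(f,P):
    F=f["pixels"].shape[0]/2/np.tan(np.radians(f["vertical_fov"]/2))
    K=np.array([[F,0,f["cx"]],[0,F,f["cy"]],[0,0,1]])
    return cv2.projectPoints(np.array(P,float).reshape(-1,3),f["rvec"],f["tvec"],K,None)[0].reshape(-1,2)
def pts(p):
    x,y,a,c,t=p; R=np.array([[np.cos(a),-np.sin(a)],[np.sin(a),np.cos(a)]])
    A=.7-c; B=np.pi+.7-t
    L=dict(c1=(.075,.1,.012),c2=(.075,-.1,.012),c3=(-.075,-.1,.012),c4=(-.075,.1,.012),
     ch=(0,.055,.138),th=(0,-.055,.149),ball=(.060*np.cos(B),-.055+.060*np.sin(B),.162),
     tab=(.046*np.cos(A),.055+.046*np.sin(A),.150),tabt=(.046*np.cos(A),.055+.046*np.sin(A),.162),
     jar=None)
    return {k:np.r_[R@v[:2]+[x,y],v[2]] for k,v in L.items() if v}
E
python3 - <<'E'
from geo import *
T=pickle.load(open("top0.pkl","rb"));S=pickle.load(open("side0.pkl","rb"))
ot=dict(c1=(160,130),c2=(635,150),c3=(632,505),c4=(145,487),ch=(275,252),th=(584,258),ball=(700,384),tabt=(236,115))
os_=dict(c1=(47,490),c4=(335,550),c3=(412,305),ch=(212,257),th=(276,110),ball=(383,64),tab=(110,245))
obs=[(T,k,(np.array(v)+.5)/6-.5+[245,165]) for k,v in ot.items()]+[(S,k,(np.array(v)+.5)/4-.5+[225,125]) for k,v in os_.items()]
def res(p):
    q=pts(p); return np.concatenate([proj(f,q[k])[0]-u for f,k,u in obs])
best=min((least_squares(res,[.5,-.05,a,.2,0],loss="soft_l1") for a in(-.2,.1)),key=lambda r:r.cost)
p=best.x;print(p.round(4))
for (f,k,u),r in zip(obs,res(p).reshape(-1,2)):print("T" if f is T else "S",k,r.round(2))
for k,v in pts(p).items():print(k,v.round(4))
np.save("p.npy",p)
# bystanders (ground hits, 800x600 views, top)
for n,(u,z) in dict(jar=((495,228),.07),horn=((577,262),.10),carton=((309,279),.04),sp1=(((360,390)),.005),sp2=((445,400),.005)).items():
    u=(np.array(u)+.5)*.7-.5
    s=least_squares(lambda q:proj(T,[q[0],q[1],z])[0]-u,[.5,0]).x;print(n,s.round(3))
E
```

```text
[ 0.5727 -0.0191 -0.049   0.3149 -0.0081]
T c1 [-0.42 -0.23]
T c2 [ 0.43 -0.32]
T c3 [0.59 0.52]
T c4 [-0.35  0.38]
T ch [0.08 0.16]
T th [0.02 0.23]
T ball [0.07 0.14]
T tabt [-0.33  0.9 ]
S c1 [-1.99 -0.66]
S c4 [0.22 0.56]
S c3 [ 0.34 -1.03]
S ch [ 0.07 -0.08]
S th [-0.56  0.79]
S ball [-0.59  0.54]
S tab [-0.04 -1.06]
c1 [0.6525 0.0771 0.012 ]
c2 [ 0.6427 -0.1227  0.012 ]
c3 [ 0.4929 -0.1153  0.012 ]
c4 [0.5027 0.0844 0.012 ]
ch [0.5754 0.0358 0.138 ]
th [ 0.57   -0.0741  0.149 ]
ball [ 0.5226 -0.1108  0.162 ]
tab [0.6188 0.051  0.15  ]
tabt [0.6188 0.051  0.162 ]
jar [ 0.702 -0.103]
horn [ 0.635 -0.228]
carton [0.624 0.209]
sp1 [0.439 0.125]
sp2 [ 0.421 -0.019]
```

>>> carry_out(deltas=[0.025,-0.02,0,0,0,0,0.025,-0.02,0,0,0,0,0.025,-0.02,0,0,0,0,0.025,-0.02,0,0,0,0,0.025,-0.02,0,0,0,0,0.025,-0.02,0,0,0,0,0.025,-0.02,0,0,0,0,0.025,-0.02,0,0,0,0,0.025,-0.02,0,0,0,0,0.025,-0.02,0,0,0,0,0.025,-0.02,0,0,0,0,0.025,-0.02,0,0,0,0], fingers=0, force=40)

```text
time_s: 1.1
position: [0.4166, -0.253, 0.2449]
tcp_rot: [-0.0, 0.984, 0.179, -0.0]
wrist_force: [-0.2, -1.0, -0.2]
width: -0.002
```

>>> carry_out(deltas=[0.025,-0.02,0,0,0,0,0.025,-0.02,0,0,0,0,0.025,-0.02,0,0,0,0,0.025,-0.02,0,0,0,0,0.025,-0.02,0,0,0,0,0.025,-0.02,0,0,0,0,0.025,-0.02,0,0,0,0,0.025,-0.02,0,0,0,0,0.025,-0.02,0,0,0,0,0.025,-0.02,0,0,0,0,0.025,-0.02,0,0,0,0,0.025,-0.02,0,0,0,0])

```text
time_s: 2.1
position: [0.6128, 0.0771, 0.2447]
tcp_rot: [-0.0, 0.984, 0.179, -0.001]
wrist_force: [-0.2, -0.3, 1.1]
width: -0.0
```

>>> carry_out(deltas=[0,0,0,0,0,-7,0,0,0,0,0,-7,0,0,0,0,0,-7,0,0,0,0,0,-7,0,0,0,0,0,-7,0,0,0,0,0,-7,0,0,0,0,0,-7,0,0,0,0,0,-7,0,0,0,0,0,-7,0,0,0,0,0,-7,0,0,0,0,0,-7,0,0,0,0,0,-7])

```text
time_s: 3.1
position: [0.6122, 0.0755, 0.2446]
tcp_rot: [-0.001, 0.609, 0.793, -0.0]
wrist_force: [1.6, 0.7, 0.3]
width: 0.003
```

```bash
cat >> geo.py <<'E'
from scipy.spatial.transform import Rotation as Ro
def tool(s,target):   # offset to target in tool axes (mm), tool yaw, rpy check
    R=Ro.from_quat(np.roll(s["tcp_rot"],-1)).as_matrix()
    return (R.T@(np.array(target)-s["position"])*1e3).round(1),np.arctan2(R[1,0],R[0,0]).round(4),R[:,2].round(4)
def lever(which,ang,r,n,z):  # world TCP for lever at joint angle, radius r, n=offset behind (ccw)
    p=np.load("p.npy");P=pts(p)["ch" if which=="c" else "th"]
    a=p[2]+.7-ang+(0 if which=="c" else np.pi); e=np.array([np.cos(a),np.sin(a)])
    return np.r_[P[:2]+r*e+n*np.array([-e[1],e[0]]),z],a
E
python3 - <<'E'
from geo import *
from rig import bot
s=bot.observe();print(s["time_s"],s["position"],s["qpos"].round(3),s["wrist_force"],s["width"])
t,a=lever("c",.315,.046,.030,.154);print(t,a,a+np.pi/2,tool(s,t))
E
```

```text
3.1 [0.61217801 0.07552332 0.24458564] [ 0.018  0.263 -0.045  1.264  0.     1.328] [1.6412541  0.73162364 0.2803409 ] 0.0025016357387196973
[0.60892983 0.07929441 0.154     ] 0.336001354707618 1.9067976815025145 (array([ 4.5, -2. , 90.6]), np.float64(1.8319), array([-0.0013, -0.    , -1.    ]))
```

>>> carry_out(deltas=[0.005,-0.002,0,0,0,-4,0,0,0.015,0,0,0,0,0,0.015,0,0,0,0,0,0.015,0,0,0,0,0,0.015,0,0,0,0,0,0.015,0,0,0,0,0,0.014,0,0,0,0,0,0,0,0,0,0,0,0,0,0,0])

```text
time_s: 3.85
position: [0.6082, 0.0798, 0.1551]
tcp_rot: [-0.001, 0.583, 0.812, -0.001]
wrist_force: [1.3, 0.3, -0.0]
width: -0.004
```

```bash
python3 - <<'E'
from geo import *
from rig import bot
import cv2
s=bot.observe();print(s["time_s"],s["position"],s["wrist_force"])
t,a=lever("c",.315,.046,.014,.154);print(tool(s,t),a+np.pi/2)
f=bot.grab_frame("side");cv2.imwrite("pics/s1.png",cv2.resize(f["pixels"][90:270,190:370,::-1],(600,600),interpolation=cv2.INTER_CUBIC))
E
```

```text
3.85 [0.60821135 0.07984912 0.15506647] [ 1.30779411  0.34945298 -0.03789885]
(array([-16.8,   0.7,   1. ]), np.float64(1.8957), array([-3.2e-03, -1.0e-04, -1.0e+00])) 1.9067976815025145
```

View pics/s1.png

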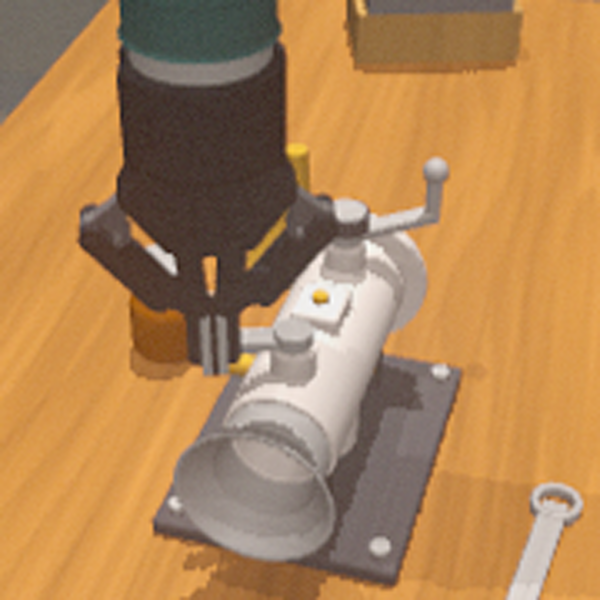

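The fingertips are at (215,370), on the trumpet side of the tab and just clear of it, with the tips above arm height. Now I'll sweep the choke.

>>> carry_out(deltas=[-0.005,0,0,0,0,0,-0.005,0,0,0,0,0,-0.006,0.001,0,0,0,0,-0.004,0.001,0,0,0,5,-0.004,0.001,0,0,0,5,-0.004,0.001,0,0,0,5,-0.004,0.001,0,0,0,5,-0.004,0.001,0,0,0,5,-0.004,0.001,0,0,0,5,-0.004,0.001,0,0,0,5,-0.004,0.001,0,0,0,5,-0.004,0.001,0,0,0,5])

```text
time_s: 4.9
position: [0.6254, 0.0292, 0.1576]
tcp_rot: [0.001, 0.851, 0.525, 0.002]
wrist_force: [1.3, 0.7, -0.1]
width: 0.0
```

```bash
python3 - <<'E'
from geo import *
from rig import bot
s=bot.observe();print(s["time_s"],s["position"],s["wrist_force"],s["width"])
t,a=lever("c",1.1,.046,.014,.154);print(tool(s,t),a+np.pi/2)
t,a=lever("c",1.4,.046,.014,.154);print(tool(s,t),a+np.pi/2)
E
```

```text
4.9 [0.62535028 0.02919802 0.15755703] [ 1.31523686  0.68479556 -0.06963262] 0.0002578526454337628
(array([-1.8, -1.9,  3.5]), np.float64(1.1057), array([ 4.e-03,  7.e-04, -1.e+00])) 1.1217976815025144
(array([-16. ,   0.5,   3.5]), np.float64(1.1057), array([ 4.e-03,  7.e-04, -1.e+00])) 0.8217976815025146
```

>>> carry_out(deltas=[-0.005,0,0.001,0,0,5,-0.005,0,0.001,0,0,5,-0.004,0.001,0.001,0,0,5,0,0,0,0,0,0,0,0,0,0,0,0])

```text
time_s: 5.32
position: [0.6177, 0.0165, 0.154]
tcp_rot: [0.0, 0.911, 0.412, 0.001]
wrist_force: [0.3, 0.2, 0.3]
width: -0.002
```

```bash
python3 - <<'E'
from geo import *
from rig import bot
import cv2
s=bot.observe();print(s["time_s"],s["position"],s["wrist_force"],s["width"])
t,a=lever("c",1.4,.046,.014,.154);print(tool(s,t),a+np.pi/2)
f=bot.grab_frame("side");cv2.imwrite("pics/s2.png",cv2.resize(f["pixels"][120:250,220:350,::-1],(600,600),interpolation=cv2.INTER_CUBIC))
E
```

```text
5.3167 [0.6176729  0.01654074 0.15400753] [0.29772301 0.20710598 0.31720114] -0.0016249430007236334
(array([-0.7,  1.9,  0. ]), np.float64(0.8499), array([ 1.3e-03, -2.0e-04, -1.0e+00])) 0.8217976815025146
```

View pics/s2.png

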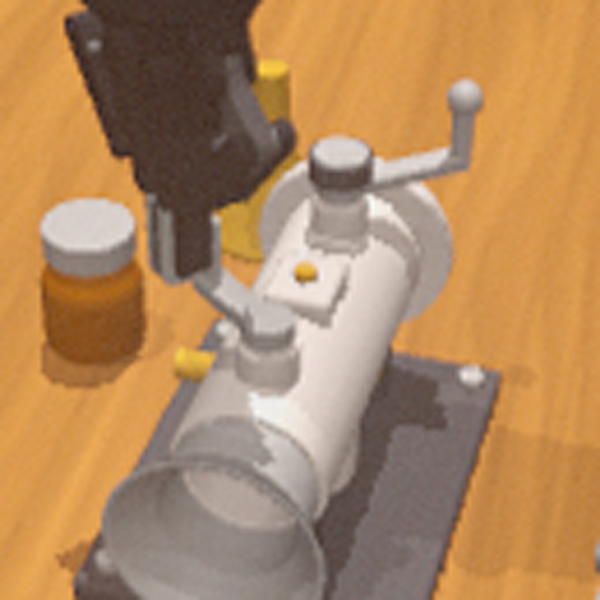

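The choke arm has swung round: from the hub at (268,322) it now runs up to the fingers at (185,270). I'll creep on to the end stop and watch the force.

>>> carry_out(deltas=[-0.001,0.001,0,0,0,1,-0.001,0,0,0,0,0,0,0,0,0,0,0])

```text
time_s: 5.62
position: [0.617, 0.0155, 0.1536]
tcp_rot: [-0.0, 0.915, 0.404, 0.001]
wrist_force: [1.0, 2.8, 0.2]
width: 0.0
```

>>> carry_out(deltas=[-0.001,0,0,0,0,0,0,0,0,0,0,0])

```text
time_s: 5.78
position: [0.6169, 0.0154, 0.1537]
tcp_rot: [-0.001, 0.915, 0.404, 0.002]
wrist_force: [3.0, 3.6, -0.2]
width: 0.005
```

>>> carry_out(deltas=[-0.001,0,0,0,0,0,0,0,0,0,0,0])

```text
time_s: 5.95
position: [0.6168, 0.0154, 0.1537]
tcp_rot: [-0.001, 0.915, 0.404, 0.003]
wrist_force: [3.8, 5.7, -1.9]
width: -0.002
```

It's at the stop: the force rose to about 7 N with no further motion. I'll back off and rise.

>>> carry_out(deltas=[0.005,0,0,0,0,0,0.01,0,0,0,0,0,0.01,0,0,0,0,0,0,0,-0.03,0,0,0,0,0,-0.03,0,0,0,0,0,-0.03,0,0,0,0,0,0,0,0,-7,0,0,0,0,0,-7,0,0,0,0,0,-7,0,0,0,0,0,-7,0,0,0,0,0,-7,0,0,0,0,0,-7])

```text
time_s: 6.95
position: [0.6321, 0.0323, 0.243]
tcp_rot: [-0.0, 0.707, 0.707, -0.001]
wrist_force: [-0.1, -0.5, 0.3]
width: 0.003
```

>>> carry_out(deltas=[0,0,0,0,0,-7,0,0,0,0,0,-7,0,0,0,0,0,-7,0,0,0,0,0,-7,0,0,0,0,0,-7,0,0,0,0,0,-2,0,0,0,0,0,0])

```text
time_s: 7.53
position: [0.6321, 0.0323, 0.243]
tcp_rot: [-0.0, 0.449, 0.894, -0.001]
wrist_force: [0.1, 1.0, -0.4]
width: 0.002
```

```bash
python3 - <<'E'
from geo import *
from rig import bot
s=bot.observe();print(s["time_s"],s["position"],s["wrist_force"],s["qpos"].round(2))
t,a=lever("t",0,.054,.040,.155);print(t,tool(s,t),a-np.pi/2)
E
```

```text
7.5333 [0.63206955 0.03228565 0.24296692] [ 0.12117185  0.9974318  -0.43912274] [-0.05  0.29 -0.01  1.27 -0.    0.88]
[ 0.55128942 -0.13860505  0.155     ] (array([ -88.8, -166.7,   88.2]), np.float64(2.2107), array([-9.e-04, -7.e-04, -1.e+00])) 2.2217976815025144
```

>>> carry_out(deltas=[-0.011,-0.021,0,0,0,0,-0.011,-0.021,0,0,0,0,-0.011,-0.021,0,0,0,0,-0.011,-0.021,0,0,0,0,-0.011,-0.021,0,0,0,0,-0.011,-0.021,0,0,0,0,-0.011,-0.021,0,0,0,0,-0.012,-0.02,0,0,0,0,0,0,0,0,0,0])

```text
time_s: 8.28
position: [0.5498, -0.142, 0.2433]
tcp_rot: [-0.0, 0.451, 0.892, -0.001]
wrist_force: [0.1, 1.0, 0.2]
width: -0.002
```

>>> carry_out(deltas=[0,0,0.015,0,0,0,0,0,0.015,0,0,0,0,0,0.015,0,0,0,0,0,0.015,0,0,0,0,0,0.015,0,0,0,0,0,0.013,0,0,0,0,0,0,0,0,0,0,0,0,0,0,0])

```text
time_s: 8.95
position: [0.5506, -0.1383, 0.1546]
tcp_rot: [-0.001, 0.449, 0.893, -0.0]
wrist_force: [-0.1, -0.2, -0.2]
width: 0.001
```

```bash
python3 - <<'E'
from geo import *
from rig import bot
import cv2
s=bot.observe();print(s["time_s"],s["position"],s["wrist_force"])
t,a=lever("t",0,.054,.019,.155);print(tool(s,t),a-np.pi/2)
A=bot.grab_frame("side")["pixels"][110:260,220:370,::-1];B=bot.grab_frame("top")["pixels"][150:270,250:400,::-1]
r=lambda i:cv2.resize(i,None,fx=2.66,fy=2.66,interpolation=cv2.INTER_CUBIC)
A=r(A);B=r(B);B=cv2.copyMakeBorder(B,0,A.shape[0]-B.shape[0],0,0,cv2.BORDER_CONSTANT)
cv2.imwrite("pics/s3.png",cv2.hconcat([A,B]))
E
```

```text
8.95 [ 0.55057779 -0.138343    0.15458505] [-0.13899006 -0.24994579 -0.20939097]
(array([20.4,  0.2, -0.4]), np.float64(2.2097), array([-2.1e-03,  7.0e-04, -1.0e+00])) 2.2217976815025144
```

View pics/s3.png

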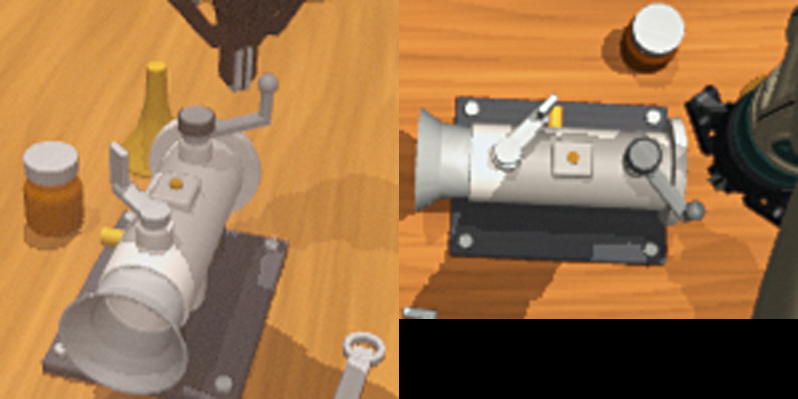

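The side view shows the fingers (240,75) behind the stud and the throttle still shut. The top view shows the choke arm running from the hub (507,155) to the tab (540,105). I'll check that angle by projecting the model.

```bash
python3 - <<'E'
from geo import *
T=pickle.load(open("top0.pkl","rb"));S=pickle.load(open("side0.pkl","rb"));p=np.load("p.npy")
for c in(1.0,1.2,1.3,1.4):
    q=pts([*p[:3],c,0]);P=q["ch"];d=(q["tabt"]-P)*[1,1,0]/.046
    for nm,f,o,sh in(("T",T,(250,150),399),("S",S,(220,110),0)):
        print(c,nm,[((proj(f,np.r_[(P+r*d)[:2],z])[0]-o)*2.66+[sh,0]).round(0) for r,z in((0,.138),(.037,.162),(.055,.162))])
E
```

```text
1.0 T [array([507., 151.]), array([523., 102.]), array([530.,  82.])]
1.0 S [array([153., 210.]), array([108., 163.]), array([ 87., 155.])]
1.2 T [array([507., 151.]), array([532., 106.]), array([543.,  88.])]
1.2 S [array([153., 210.]), array([116., 158.]), array([ 98., 148.])]
1.3 T [array([507., 151.]), array([536., 109.]), array([549.,  91.])]
1.3 S [array([153., 210.]), array([120., 156.]), array([104., 145.])]
1.4 T [array([507., 151.]), array([539., 112.]), array([554.,  96.])]
1.4 S [array([153., 210.]), array([124., 155.]), array([110., 143.])]
```

```bash
python3 - <<'E'
import cv2
i=cv2.imread("pics/s3.png")[60:200,440:640]
cv2.imwrite("pics/s3c.png",cv2.resize(i,(800,560),interpolation=cv2.INTER_CUBIC))
E
```

```text
(no output)
```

View pics/s3c.png

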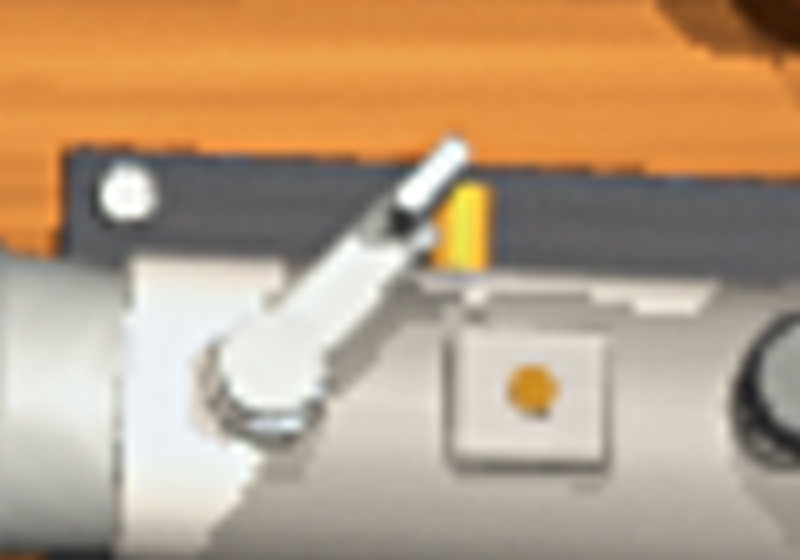

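The tab's top edge runs from (400,200) to (458,145) in this crop. That matches the model at 1.4 rad, so the choke is fully open. Now the throttle.

>>> carry_out(deltas=[0.007,0,0,0,0,0,0.007,0,0,0,0,0,0.005,0,0,0,0,-1,0.0048,-0.0014,0,0,0,5,0.0048,-0.0014,0,0,0,5,0.0048,-0.0014,0,0,0,5,0.0048,-0.0014,0,0,0,5,0.0048,-0.0014,0,0,0,5,0.0048,-0.0014,0,0,0,5,0.0048,-0.0014,0,0,0,5,0.0048,-0.0014,0,0,0,5])

```text
time_s: 9.97
position: [0.5162, -0.0925, 0.156]
tcp_rot: [0.001, 0.723, 0.691, -0.0]
wrist_force: [-0.1, -0.7, -0.7]
width: -0.002
```

```bash
python3 - <<'E'
from geo import *
from rig import bot
s=bot.observe();print(s["time_s"],s["position"],s["wrist_force"],s["qpos"].round(2))
for c in(.7,1.2,1.4):
    t,a=lever("t",c,.054,.019,.155);print(c,tool(s,t),a-np.pi/2)
E
```

```text
9.9667 [ 0.51619453 -0.09245914  0.15600956] [-0.08347549 -0.70588164 -0.71120712] [-0.3   0.16 -0.37  1.04 -0.    1.32]
0.7 (array([ 2. , -1.1,  1. ]), np.float64(1.5253), array([ 9.0e-04, -2.3e-03, -1.0e+00])) 1.5217976815025147
1.2 (array([30.2, -3.5,  0.9]), np.float64(1.5253), array([ 9.0e-04, -2.3e-03, -1.0e+00])) 1.0217976815025147
1.4 (array([41.3, -0.6,  0.9]), np.float64(1.5253), array([ 9.0e-04, -2.3e-03, -1.0e+00])) 0.8217976815025145
```

>>> carry_out(deltas=[0.0058,-0.0018,0,0,0,5,0.0054,-0.0016,0,0,0,5,0.0048,-0.0014,0,0,0,5,0.0048,-0.0014,0,0,0,5,0.0048,-0.0014,0,0,0,5,0.0048,-0.0014,0,0,0,5,0.0048,-0.0014,0,0,0,5,0.002,0,0,0,0,2,0,0,0,0,0,0,0,0,0,0,0,0])

```text
time_s: 10.8
position: [0.5176, -0.0548, 0.1558]
tcp_rot: [0.001, 0.904, 0.428, -0.0]
wrist_force: [-0.1, -2.5, 0.8]
width: -0.003
```

```bash
python3 - <<'E'
from geo import *
from rig import bot
s=bot.observe();print(s["time_s"],s["position"],s["wrist_force"],s["qpos"].round(2))
t,a=lever("t",1.4,.054,.019,.155);print(tool(s,t),a-np.pi/2)
E
```

```text
10.8 [ 0.51759128 -0.05477545  0.15583287] [-0.14339071 -2.47484347  0.8174478 ] [-0.23  0.16 -0.37  1.04 -0.    2.03]
(array([ 2.7, -2.3,  0.8]), np.float64(0.8849), array([ 4.0e-04, -1.5e-03, -1.0e+00])) 0.8217976815025145
```

>>> carry_out(deltas=[0.0015,-0.001,0,0,0,2,0.0015,-0.001,0,0,0,2,0,0,0,0,0,0,0,0,0,0,0,0])

```text
time_s: 11.13
position: [0.5184, -0.0516, 0.1557]
tcp_rot: [0.001, 0.918, 0.396, -0.0]
wrist_force: [-0.9, -4.4, 2.0]
width: -0.001
```

>>> carry_out(deltas=[0.001,0,0,0,0,0,0,0,0,0,0,0,0,0,0,0,0,0])

```text
time_s: 11.38
position: [0.5187, -0.0513, 0.1557]
tcp_rot: [0.001, 0.918, 0.396, -0.001]
wrist_force: [-1.8, -4.3, 2.5]
width: 0.005
```

>>> carry_out(deltas=[0.001,0,0,0,0,0,0,0,0,0,0,0,0,0,0,0,0,0])

```text
time_s: 11.63
position: [0.5189, -0.0511, 0.1556]
tcp_rot: [0.001, 0.918, 0.396, -0.002]
wrist_force: [-4.1, -7.3, 2.0]
width: 0.002
```

It's at the stop: the force jumped to about 8 N with only 0.3 mm of motion. I'll check by camera.

>>> carry_out(deltas=[0,0,0,0,0,0,0,0,0,0,0,0,0,0,0,0,0,0,0,0,0,0,0,0,0,0,0,0,0,0])

```text
time_s: 12.05
position: [0.5189, -0.0511, 0.1556]
tcp_rot: [0.001, 0.918, 0.396, -0.001]
wrist_force: [-3.5, -8.1, 3.5]
width: 0.003
```

```bash
python3 - <<'E'
from geo import *
from rig import bot
s=bot.observe();print(s["time_s"],s["position"],s["wrist_force"],s["dq"].round(4))
p=np.load("p.npy");f={n:bot.grab_frame(n) for n in("side","top")}
o={"side":(220,110,150,150),"top":(250,150,150,150)};im=[]
for n in o:
    x,y,w,h=o[n];im.append(cv2.resize(f[n]["pixels"][y:y+h,x:x+w,::-1],None,fx=2.66,fy=2.66,interpolation=cv2.INTER_CUBIC))
    for t in(1.1,1.25,1.4):
        q=pts([*p[:3],1.4,t]);print(n,t,{k:((proj(f[n],q[k])[0]-(x,y))*2.66+[399*(n=="top"),0]).round(0) for k in("ball","ch","th","c1","c4","tabt")})
cv2.imwrite("pics/s4.png",cv2.hconcat(im))
E
```

```text
12.05 [ 0.51885918 -0.05107517  0.15564207] [-3.46720014 -8.0806083   3.54516348] [ 0.0005  0.001   0.0005 -0.0007  0.0014 -0.0007]
side 1.1 {'ball': array([261., 127.]), 'ch': array([153., 210.]), 'th': array([194., 114.]), 'c1': array([ 38., 363.]), 'c4': array([236., 406.]), 'tabt': array([117., 149.])}
side 1.25 {'ball': array([253., 132.]), 'ch': array([153., 210.]), 'th': array([194., 114.]), 'c1': array([ 38., 363.]), 'c4': array([236., 406.]), 'tabt': array([117., 149.])}
side 1.4 {'ball': array([244., 136.]), 'ch': array([153., 210.]), 'th': array([194., 114.]), 'c1': array([ 38., 363.]), 'c4': array([236., 406.]), 'tabt': array([117., 149.])}
top 1.1 {'ball': array([616., 219.]), 'ch': array([507., 151.]), 'th': array([644., 154.]), 'c1': array([454.,  96.]), 'c4': array([448., 256.]), 'tabt': array([547., 104.])}
top 1.25 {'ball': array([606., 213.]), 'ch': array([507., 151.]), 'th': array([644., 154.]), 'c1': array([454.,  96.]), 'c4': array([448., 256.]), 'tabt': array([547., 104.])}
top 1.4 {'ball': array([597., 206.]), 'ch': array([507., 151.]), 'th': array([644., 154.]), 'c1': array([454.,  96.]), 'c4': array([448., 256.]), 'tabt': array([547., 104.])}
```

View pics/s4.png

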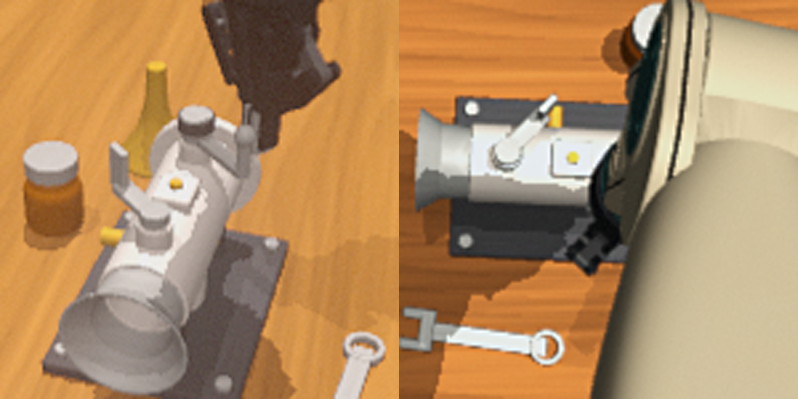

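In the side view the ball is at (245,134); the model puts it at (244,136) for 1.4 rad. The plate corners, jar, horn, spanner and choke are where they were in the earlier picture. Handing in.

```bash
python3 -c "
from rig import bot
print(bot.job_done());s=bot.observe();print(s['time_s'],s['position'],s['wrist_force'])"
```

```text
the job is handed in; nothing more can be done
None
the job is handed in; nothing more can be done
```

The choke is fully open, and I handed the job in at about 12 s with a closed finger still holding the throttle open. No verdict was reported.

- **Choke:** I pushed it to its end stop with the throttle still shut. The force rose to about 7 N with no further motion, and the picture taken afterwards matched 1.4 rad.
- **Throttle:** I swept it to its end stop and held it there. The last wrist force was about 9 N with the arm at rest, and the ball was within 2 pixels of where the model puts it at 1.4 rad.
- **Surroundings:** In the last pictures the carburettor, jar, horn and spanner had not visibly moved. The carton and part of the carburettor's flange end were out of view or hidden by the arm in those, but the arm never went near the carton.

No check failed. The initial pose fit was within about 1 pixel, except for one plate corner that was 2 pixels off in the side view.

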